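# Close the filter drawer and hold the cover ready for its screws

## Robot

A 7-joint arm with a two-finger parallel gripper is mounted at the origin on the work surface. World frame = base frame: x ahead of the robot, y to its left, z up, the work surface at z = 0. Lengths are in m, angles in rad, forces in N, time in s.
With the tool pointing down it reaches from about 0.4 to 0.85 m from the base axis. Payload 4.5 kg.
Tool frame: the origin (TCP) lies midway between the tips of the shut fingers; the grasp point (between the pads) lies 19 mm behind it; x points along the fingers, y is the direction in which the jaws open and shut, and the axes are right-handed (so a half turn about x gives the same grasp; the last joint's range is limited). The gripper opens to 85 mm and grips with 20 to 120 N. Pads are 22 mm wide; open, the fingers measure 114 mm over their backs; the gripper's body (76 mm by 85 mm) begins 54 mm behind the grasp point. The pads swing forward as they close: fully open they stand 13 mm farther back than shut.
Start: joints at [-1.122, 0.689, -0.195, 1.565, 0.157, 0.902, -0.215], TCP at [0.252, 0.572, 0.204] pointing down, gripper open.
Joint ranges: [-3.01, 3.01], [-0.46, 2.08], [-1.47, 1.51], [0.13, 2.56], [-1, 4.14], [0.04, 2.09], [-2.66, 2.66]. Speed limits (rad/s): [2.57, 2.57, 3.14, 3.14, 3.14, 3.14, 3.14].

## Interface

Orientations are given as a rotation vector (axis times angle).
In Python, from station import env gives the robot as it stands.
- The arm moves only by the shell command python3 -m handwheel 'ROWS' [FORCE]. ROWS is JSON, a list of rows, each a list of 7 numbers: the turn, a rotation vector about the world's x, y, z in degrees, then the shift along the world's x, y, z in m, then the opening in per cent of the stroke, from 0 (shut) to 100 (fully open). In form: [[wx, wy, wz, x, y, z, hand], ...]. A call has 1 to 8 rows; each row shifts and turns the commanded pose from where the row before left it; what a row does not reach is not made up. A row lasts 1/8 s, in which the tool goes at most 62.5 mm and 10.7 degrees, less where a joint would pass 70% of its speed; a pose out of reach is approached as far as the arm can. A call with a gripper value outside its range is refused whole. The fingers move at their own pace and stop on an object; FORCE is the grip in N (left out, the last holds). Time passes only in rows, so rows that do not move let the fingers close. It gives the time, the measured TCP pose, the force and the opening at its end, in the units of the state.
- env.state(): the state, without advancing time (a new reading comes with each control period).
- env.camera(name): name is "scene" or "top"; returns a dict with "img" (400x640x3 uint8, red, green, blue), "fx", "fy", "cx", "cy" (pixels), "R" (3x3) and "t" (3): a world point X has camera coordinates R X + t. Camera axes: x right, y down, z forward; pixel columns grow to the right and rows downward; lengths in m; the calibration is good to about 2 mm. A picture is of the moment at which its call begins. There is no depth.
- env.close_job(): hands the job in, once; it reports no verdict.
The state is a dict: "time_s": time; "joints": joint angles; "qd": joint speeds; "effort": joint torques, N m; "tcp_pos": TCP position; "orientation": TCP orientation; "contact_force": force on the tool from outside, world axes, zero at the start; "ft_torque": the same for the moment, N m; "opening": opening from 0.0 (shut) to 1.0 (fully open).
Only numpy, scipy, OpenCV 4.12 (cv2) and the standard library are available. Lean on these libraries where they do the work, as an engineer would, in place of code of your own. Each camera call takes 0.05 s, during which the arm holds its last target. There are 200 camera calls.

## Task

Push the filter drawer of the aluminium chassis fully home until it seats in its detent, while the cover plate still lies on the bench. Then take the cover plate by its handle and hold it level over the chassis, about 10 mm above its top face without touching it, with the three cover holes over the matching three threaded holes, so that every thread shows whole through its hole. Finish while holding it there, still, ready for the screws, and leave everything else on the bench where it is.

Things in the scene. Friction and masses are not known exactly. Their poses are not given: they have to be found in the camera images.
- chassis: open-topped aluminium chassis fixed to the bench, on its left or right half: 120 mm deep (x) by 124 mm wide (y), its flat top face 70 mm above the bench. Origin at the centre of its underside on the bench; its x axis points from the drawer's front to the rear, z up. It is turned by up to about 17 degrees
- drawer (a joint): the filter drawer in the chassis: 0 = fully home at its end stop, up to 0.08 m = pulled out towards the chassis's -x. It slides with about 1 N of friction and stays where it is left; a sprung roller detent resists from about 11 to 6 mm, where about 6 N in all is needed to pass it, and drives it home over about the last 4 mm
- drawer_front (a point): the centre of the drawer's flat front face (124 mm wide, from 4 to 70 mm above the bench, 6 mm thick), 40 mm above the bench; moves with the drawer and lies at chassis x = -60 mm when home. Axes as the chassis; push along +x. Two brass connectors stand 8 mm out of this face at y = +-45 mm, 18 mm above the bench (10 mm across)
- thread_a (a point): rear left threaded hole, a 6 mm dark hole in a 12 mm brass insert, in the chassis's rear rail; point at the mouth, on the top face, at chassis (47, 45, 70) mm. Axes as the chassis
- thread_b (a point): rear right threaded hole, the same, at chassis (47, -45, 70) mm
- thread_c (a point): front middle threaded hole, the same, in the top flange of the drawer: it moves with the drawer and lies at chassis (-47, 0, 70) mm when the drawer is home
- cover: loose aluminium cover plate, 120 x 120 x 4 mm, lying flat on the bench on the other half from the chassis, 0.14 to 0.28 kg. Origin at the centre of its underside, z up. A black bow handle stands on its middle: a bar 64 mm long along the plate's x, 12 mm wide (y), 14 mm tall, its middle 37 mm and its top 44 mm above the plate's underside, 26 mm free below it down to the plate, on a post at each end (posts inside 32 mm of the centre). Grip it across y, over its centre
- hole_a (a point): cover hole of 15 mm diameter that belongs over thread_a; point at the centre of the hole on the plate's underside, at cover (47, 45, 0) mm. Axes as the cover
- hole_b (a point): cover hole, the same, that belongs over thread_b; at cover (47, -45, 0) mm
- hole_c (a point): cover hole, the same, the lone one in the middle of one edge, that belongs over thread_c; at cover (-47, 0, 0) mm
- screwdriver: loose bystander: black-handled screwdriver, about 170 mm long, lying near the middle of the bench; leave alone
- adapter: loose bystander: small stepped brass connector, 22 mm across, 34 mm tall, standing on the bench; leave alone
- screw_jar: loose bystander: jar 52 mm across, 60 mm tall, at the far middle; leave alone
- blank_flange: loose bystander: copper ring 70 mm across, 12 mm thick, lying at the left; leave alone
- wrench: loose bystander: steel wrench about 160 mm long, lying at the right; leave alone
- usb_hub: loose bystander: flat black box 100 x 60 x 22 mm at the left; leave alone
- attenuator: loose bystander: steel cylinder 28 mm across, 50 mm tall, standing at the right; leave alone
Mind the look-alikes: they are no part of the job. What is shaped like the cover but blue is not meant.

How it is judged:
On the way, in this order (a step that is already met when the one before it is completed fails the run):
1. the drawer is seated home while the cover still lies on the bench (value of joint drawer below 0.002 m and height (world z) of cover below 0.01 m), for 0.2 s.
2. the cover is lifted above the chassis's height (height (world z) of cover above 0.072 m), for 0.2 s.
At the end, for the whole second after the job is handed in: Drawer within 2 mm of home; each of the three cover holes within 4.5 mm horizontally of its own threaded hole and 3 to 18 mm above it; cover within 0.1 rad of level, still (under 20 mm/s), held by the fingers and not touching the chassis or its drawer (value of joint drawer below 0.002 m and horizontal distance between hole_a and thread_a below 0.0045 m and z of hole_a in the frame of thread_a between 0.003 and 0.018 m and horizontal distance between hole_b and thread_b below 0.0045 m and z of hole_b in the frame of thread_b between 0.003 and 0.018 m and horizontal distance between hole_c and thread_c below 0.0045 m and z of hole_c in the frame of thread_c between 0.003 and 0.018 m and angle between cover's own z axis and vertical below 0.1 rad and linear speed of cover below 0.02 m/s and contact force between cover and chassis below 0.1 N and contact force between cover and the fingers above 0.5 N); the arm keeps its last pose, push and grip.
It fails at once if a bystander is moved by more than 30 mm (distance of any of screwdriver, adapter, screw_jar, blank_flange, wrench, usb_hub, attenuator from where it was at the start of the episode above 0.03 m).
It also fails if it takes over 59 s, if anything falls off the work surface, if the arm or the gripper's body presses on something with over 40 N, if the wrist force passes 120 N, or if a joint passes its speed limit or range.

## Working session

There is one attempt and no reset: what is moved stays moved. The work goes in short steps, Python scripts to look and compute and a shell command to move; the robot and the scene stay as the last step left them, time stands still between calls to the robot, and variables do not carry over. Pictures are saved under pics/ and viewed, about 8 in all and at most 12, crops included, and the job is handed in when it is done.

```bash
mkdir -p pics; cat > h.py <<'E'
import numpy as np, cv2
from station import env
def snap(n):
    c=env.camera(n); return c
def ray(c,u,v,z):
    K=np.array([[c['fx'],0,c['cx']],[0,c['fy'],c['cy']],[0,0,1]])
    R=np.array(c['R']);t=np.array(c['t'])
    d=R.T@np.linalg.inv(K)@np.array([u,v,1.]);o=-R.T@t
    return o+d*(z-o[2])/d[2]
def proj(c,X):
    p=np.array(c['R'])@np.array(X)+np.array(c['t']); return c['fx']*p[0]/p[2]+c['cx'],c['fy']*p[1]/p[2]+c['cy']
def save(n,img): cv2.imwrite('pics/'+n,img[:,:,::-1])
E
python3 - <<'E'
from h import *
for n in('scene','top'):
    c=snap(n);save(n+'0.png',c['img']);print(n,c['fx'],c['cx'],c['cy'],(-np.array(c['R']).T@c['t']).round(3),np.array(c['R']).round(2).tolist())
s=env.state();print(s)
E
```

```text
scene 369.99418692904715 320.1912344896402 203.19582031517527 [ 1.23  -0.367  0.766] [[0.52, 0.86, -0.02], [0.57, -0.36, -0.74], [-0.63, 0.37, -0.68]]
top 431.98216159529983 325.0651304247157 197.43947514255458 [0.412 0.011 1.231] [[0.01, -1.0, 0.02], [-0.99, -0.02, -0.15], [0.15, -0.02, -0.99]]
{'time_s': 0.1, 'joints': array([-1.12218816,  0.68989741, -0.19453781,  1.56623026,  0.15726979,
        0.90252127, -0.21513134]), 'qd': array([ 0.00033131, -0.00335902, -0.00124752, -0.00220518, -0.00058538,
       -0.00103647,  0.00168308]), 'effort': array([-3.51027054e-03, -5.40604806e+01, -1.27182193e+00, -1.58986902e+01,
        9.29823989e-03,  4.36826289e-03, -2.78070154e-06]), 'tcp_pos': array([0.25165805, 0.57140624, 0.20326903]), 'orientation': array([ 0.32404532,  1.54645719, -0.32664976]), 'contact_force': array([-0.02273252,  0.21311958,  0.94909557]), 'ft_torque': array([-0.02017625, -0.05208545,  0.03424401]), 'opening': 1.0029895723000688}
```

View pics/top0.png

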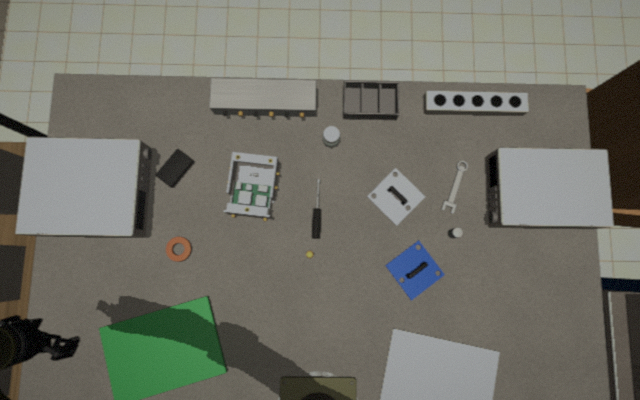

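View pics/scene0.png

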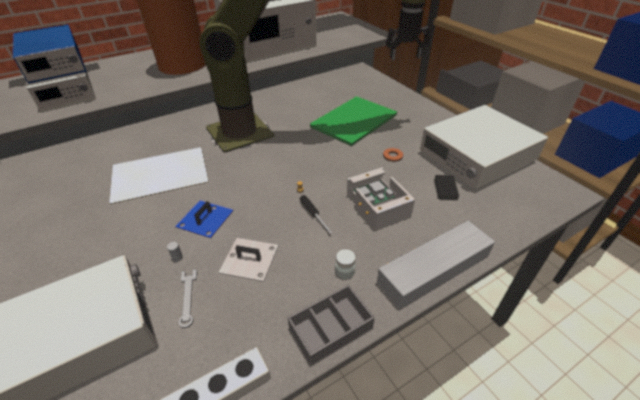

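The white plate at top (397,196) is grey aluminium with a black handle and fits the description. The one at (415,270) is blue, so it is the look-alike. The chassis is at (252,186). I'll enlarge the first and last together to confirm.

```bash
python3 - <<'E'
from h import *
a=cv2.imread('pics/top0.png')
x=cv2.resize(a[145:225,215:290],None,fx=6,fy=6,interpolation=cv2.INTER_CUBIC)[:, :400]
y=cv2.resize(a[155:235,360:435],None,fx=6,fy=6,interpolation=cv2.INTER_CUBIC)[:, :400]
cv2.imwrite('pics/crop1.png',np.hstack([x,y]))
E
```

```text
(no output)
```

View pics/crop1.png

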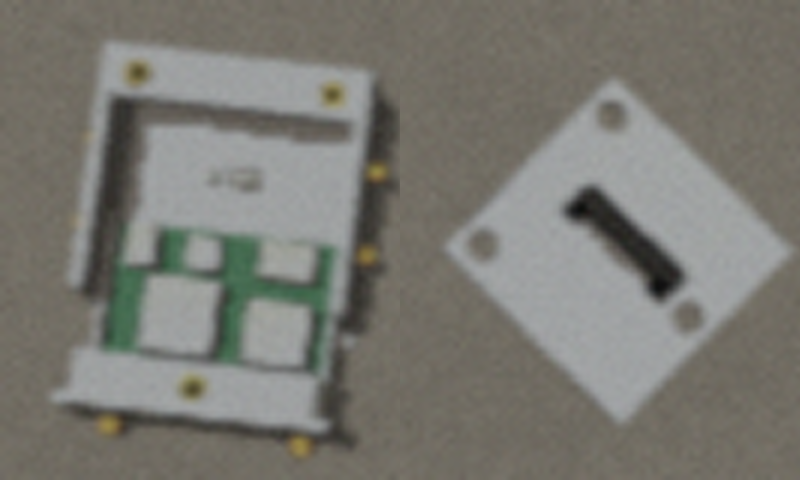

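The crop confirms it. The chassis has its drawer open toward the robot: thread_a is near (238,157), b near (270,161), and c near (247,210). The grey plate has hole_a near (374,196), b near (395,174), and c near (408,208). Next I'll measure them precisely.

```bash
cat >> h.py <<'E'
def refine(img,u,v,kind,r=5,it=4):
    im=img.astype(float)
    for _ in range(it):
        ys,xs=np.mgrid[int(round(v))-r:int(round(v))+r+1,int(round(u))-r:int(round(u))+r+1]
        p=im[ys,xs]
        w=(p.max(2)-p.min(2)) if kind=='sat' else -p.sum(2)
        b=np.median(np.r_[w[0],w[-1],w[:,0],w[:,-1]]); w=np.clip(w-b,0,None); w[w<.3*w.max()]=0
        u,v=(w*xs).sum()/w.sum(),(w*ys).sum()/w.sum()
    return u,v
def fit(P,M):  # yaw,origin for planar model
    P=np.array(P)[:,:2];M=np.array(M);pc=P.mean(0);mc=M.mean(0)
    a=M-mc;b=P-pc;th=np.arctan2((a[:,0]*b[:,1]-a[:,1]*b[:,0]).sum(),(a*b).sum())
    R=np.array([[np.cos(th),-np.sin(th)],[np.sin(th),np.cos(th)]]);o=pc-R@mc
    return th,o,(P-(M@R.T+o))
E
python3 - <<'E'
from h import *
c=env.camera('top');s=env.camera('scene')
T=[ray(c,*refine(c['img'],*p,'sat',4),.07) for p in((238,157),(270.3,160.7),(247.2,209.7))]
print('threads',np.round(T,4).tolist())
ab=T[0]-T[1];mid=(T[0]+T[1])/2;print('ab',np.linalg.norm(ab));th=np.arctan2(-ab[0],ab[1])
ux=np.array([np.cos(th),np.sin(th)]);uy=np.array([-ux[1],ux[0]]);d=T[2][:2]-mid[:2]
print('yaw',np.degrees(th),'c rel',d@ux,d@uy,'extension',-.094-d@ux)
o=mid[:2]-.047*ux;print('chassis o',o)
H=[ray(c,*refine(c['img'],*p,'dark',4),.002) for p in((374,196),(395.3,174),(407.8,207.8))]
print('holes',np.round(H,4).tolist())
M=[(.047,.045),(.047,-.045),(-.047,0)]
th2,o2,r=fit(H,M);print('cover',np.degrees(th2),o2,r.round(4).tolist())
# check in scene
for X in T+H: print(np.round(proj(s,X),1))
im=s['img'].copy()
for X in T+H: cv2.circle(im,tuple(int(round(4*k)) for k in proj(s,X)),12,(255,0,0),1,shift=2)
for X,n in((.0,'a'),): pass
save('s1.png',cv2.resize(im[150:290,200:430],None,fx=3.4,fy=3.4,interpolation=cv2.INTER_CUBIC))
from scipy.spatial.transform import Rotation as Ro
print(Ro.from_rotvec(env.state()['orientation']).as_matrix().round(3))
E
```

```text
threads [[0.6928, 0.2308, 0.07], [0.684, 0.1409, 0.07], [0.5488, 0.1997, 0.07]]
ab 0.09040987515313498
yaw -5.573681743292148 c rel -0.14028181742947457 0.0002495851609425075 extension 0.04628181742947457
chassis o [0.64160507 0.19042237]
holes [[0.6011, -0.1472, 0.002], [0.6732, -0.2151, 0.002], [0.5671, -0.2521, 0.002]]
cover 45.941890249568075 [ 0.60292004 -0.21604328] [[-0.0022, 0.0038], [0.0053, -0.0015], [-0.0031, -0.0023]]
[407.7 198.7]
[380.1 208.6]
[367.9 175.3]
[273.7 248. ]
[261.8 277.7]
[232.4 255.6]
[[-0.     0.403  0.915]
 [-0.001  0.915 -0.403]
 [-1.    -0.001  0.   ]]
```

View pics/s1.png

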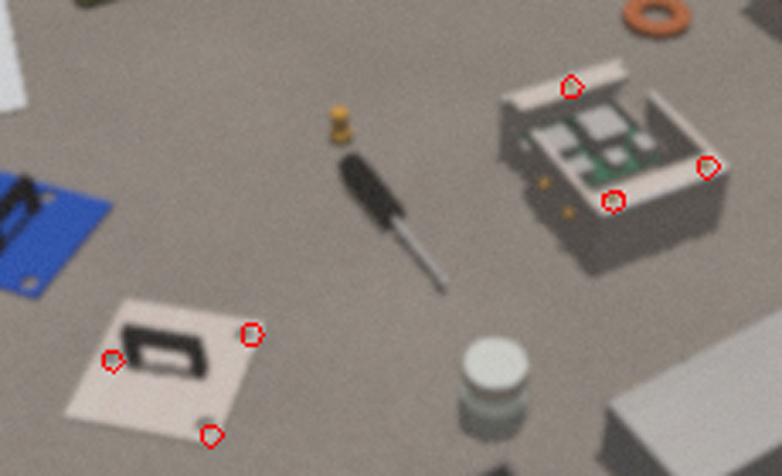

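The ray-cast threads land on the real threads in the scene view: a (408,199), b (380,209), c (368,175). The cover hole circles are a few pixels off because the plate edge biased the dark centroid, so I'll use the plate's outline instead. I start moving toward the drawer and measure the cover in the same step.

```bash
python3 -m handwheel '[[0,0,9.1,0.030,-0.046,0,0],[0,0,9.1,0.030,-0.046,0,0],[0,0,0,0.030,-0.046,0,0],[0,0,0,0.030,-0.046,0,0],[0,0,0,0.030,-0.046,0,0],[0,0,0,0.030,-0.046,0,0],[0,0,0,0.030,-0.046,0,0],[0,0,0,0.030,-0.046,0,0]]'
python3 - <<'E'
from h import *
c=env.camera('top');im=c['img'].astype(int)
m=((im.min(2)>140)).astype(np.uint8);m[:, :360]=0;m[:,435:]=0;m[:155]=0;m[240:]=0
cs,_=cv2.findContours(m,cv2.RETR_EXTERNAL,cv2.CHAIN_APPROX_NONE);k=max(cs,key=cv2.contourArea)
P=np.array([ray(c,*q[0],.004)[:2] for q in k],np.float32)*1000
(cx,cy),(w,h),a=cv2.minAreaRect(P);print('rect',cx,cy,w,h,a,cv2.contourArea(k))
for p in((374.1,196),(395.2,174),(407.8,207.8)): print(ray(c,p[0]-.4,p[1]-.4,.002).round(4))
s=env.state();print(s['tcp_pos'],s['time_s'])
E
```

```text
time_s: 1.2
tcp_pos: [0.4927, 0.2024, 0.204]
orientation: [0.076, 1.569, -0.076]
contact_force: [0.4, 0.1, -0.0]
opening: 0.0
rect 601.3087158203125 -216.03472900390625 119.51332092285156 119.12715911865234 45.05804443359375 1646.0
[ 0.6013 -0.1531  0.002 ]
[ 0.6671 -0.2149  0.002 ]
[ 0.5685 -0.2503  0.002 ]
[0.49780151 0.19239361 0.2035644 ] 1.25
```

```bash
python3 -m handwheel '[[0,0,0,0,0,-0.056,0],[0,0,0,0,0,-0.056,0],[0,0,0,0,0,-0.054,0],[0,0,0,0,0,0,0],[0,0,0,0,0,0,0]]'
```

```text
time_s: 1.88
tcp_pos: [0.4928, 0.2048, 0.0395]
orientation: [0.077, 1.568, -0.075]
contact_force: [0.8, 0.6, 0.1]
opening: -0.002
```

```bash
python3 -m handwheel '[[0,0,0,0.0149,-0.0015,0,0],[0,0,0,0.008,-0.0008,0,0],[0,0,0,0.008,-0.0008,0,0],[0,0,0,0.008,-0.0008,0,0],[0,0,0,0.008,-0.0008,0,0],[0,0,0,0.008,-0.0008,0,0],[0,0,0,0.005,-0.0005,0,0],[0,0,0,0,0,0,0]]'; python3 -m handwheel '[[0,0,0,0.004,-0.0004,0,0],[0,0,0,0.004,-0.0004,0,0],[0,0,0,0,0,0,0]]'
```

```text
time_s: 2.88
tcp_pos: [0.5525, 0.1978, 0.0379]
orientation: [0.077, 1.569, -0.077]
contact_force: [0.4, 0.4, -0.1]
opening: 0.003
time_s: 3.25
tcp_pos: [0.5602, 0.1972, 0.038]
orientation: [0.077, 1.569, -0.076]
contact_force: [-0.6, -0.2, -0.3]
opening: -0.0
```

```bash
for i in 1 2 3; do :; done; python3 -m handwheel '[[0,0,0,0.003,-0.0003,0,0],[0,0,0,0.003,-0.0003,0,0],[0,0,0,0,0,0,0]]'; python3 -m handwheel '[[0,0,0,0.003,-0.0003,0,0],[0,0,0,0.002,-0.0002,0,0],[0,0,0,0,0,0,0]]'
python3 - <<'E'
from h import *
c=env.camera('top');u,v=proj(c,[.597,.195,.07]);print(u,v)
save('t2.png',cv2.resize(c['img'][145:225,215:290],None,fx=6,fy=6,interpolation=cv2.INTER_CUBIC))
E
```

```text
time_s: 3.62
tcp_pos: [0.5656, 0.1967, 0.038]
orientation: [0.076, 1.57, -0.076]
contact_force: [-0.9, 0.1, 0.4]
opening: 0.003
time_s: 4.0
tcp_pos: [0.5703, 0.1962, 0.038]
orientation: [0.076, 1.57, -0.076]
contact_force: [-3.0, -0.5, 2.0]
opening: -0.0
249.04612376376514 191.342005104301
```

View pics/t2.png

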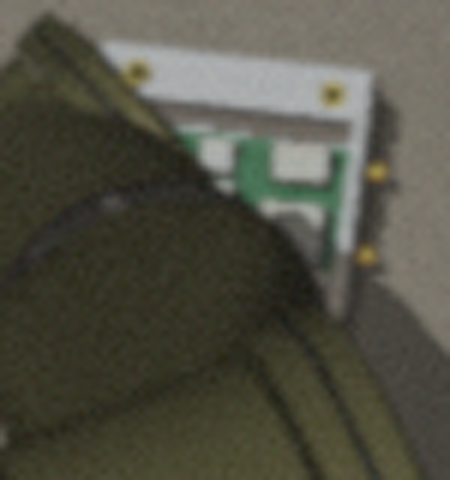

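The arm hides the drawer's front here. Threads a and b are where they were, so the chassis is unmoved. The force has risen to 3 N, so the drawer is entering the detent and I keep pushing.

```bash
for k in 1; do python3 -m handwheel '[[0,0,0,0.003,-0.0003,0,0],[0,0,0,0,0,0,0]]'; python3 -m handwheel '[[0,0,0,0.003,-0.0003,0,0],[0,0,0,0,0,0,0]]'; python3 -m handwheel '[[0,0,0,0.003,-0.0003,0,0],[0,0,0,0,0,0,0]]'; done
```

```text
time_s: 4.3
tcp_pos: [0.5704, 0.1961, 0.0378]
orientation: [0.074, 1.575, -0.076]
contact_force: [-8.9, 1.4, 7.1]
opening: 0.002
time_s: 4.55
tcp_pos: [0.5704, 0.1961, 0.0377]
orientation: [0.073, 1.58, -0.077]
contact_force: [-14.1, 0.9, 11.0]
opening: -0.001
time_s: 4.8
tcp_pos: [0.5703, 0.1961, 0.0376]
orientation: [0.071, 1.585, -0.077]
contact_force: [-18.7, 1.1, 14.0]
opening: -0.001
```

It stopped hard at chassis x ≈ -71 mm, which is the expected home contact. I'll back off, rise and check thread_c.

```bash
python3 -m handwheel '[[0,0,0,-0.012,0.0012,0,0],[0,0,0,-0.05,0.005,0,0],[0,0,0,-0.03,0.003,0,100],[0,0,0,0,0,0.06,100],[0,0,0,0,0,0.06,100],[0,0,0,0.01,-0.06,0,100],[0,0,0,0.01,-0.06,0,100],[0,0,0,0.01,-0.06,0,100]]'
python3 -m handwheel '[[0,0,10,0.01,-0.06,0,100],[0,0,10,0.01,-0.06,0,100],[0,0,10,0.01,-0.06,0,100],[0,0,10,0.02,-0.02,0,100],[0,0,10.6,0.02,0,0,100],[0,0,0,0,0,0,100]]'
python3 - <<'E'
from h import *
c=env.camera('top');s=env.camera('scene')
o=np.array([.6416,.1904]);
g=proj(c,[.5948,.1950,.07]);print(g)
T=[ray(c,*refine(c['img'],*p,'sat',4),.07) for p in((238,157),(270.3,160.7),g)]
print(np.round(T,4).tolist())
M=[(.047,.045),(.047,-.045),(-.047,0)]
th,o,r=fit(T,M);print(np.degrees(th),o,r.round(4).tolist())
S=[refine(s['img'],*proj(s,X),'sat',4) for X in T]
print([(np.round(a,1),np.round(proj(s,X),1)) for a,X in zip(S,T)])
im=c['img'].copy();save('t3.png',np.hstack([cv2.resize(im[145:225,215:290],None,fx=5,fy=5,interpolation=cv2.INTER_CUBIC),cv2.resize(s['img'][160:240,340:420],None,fx=5,fy=5,interpolation=cv2.INTER_CUBIC)]))
print(env.state()['tcp_pos'])
E
```

```text
time_s: 5.8
tcp_pos: [0.5198, 0.0221, 0.1586]
orientation: [0.077, 1.565, -0.077]
contact_force: [1.0, -0.5, 0.8]
opening: 0.999
time_s: 6.55
tcp_pos: [0.5896, -0.1764, 0.1578]
orientation: [-0.612, 1.48, 0.611]
contact_force: [-0.3, 0.5, 0.5]
opening: 1.003
(np.float64(249.01466259264845), np.float64(192.1425139242105))
[[0.6928, 0.2309, 0.07], [0.684, 0.1409, 0.07], [0.5951, 0.195, 0.07]]
-5.579372333420855 [0.64171212 0.19042091] [[-0.0, 0.0002], [-0.0001, -0.0002], [0.0001, -0.0]]
[(array([406.8, 197.7]), array([407.7, 198.7])), (array([379. , 207.7]), array([380.1, 208.6])), (array([375.3, 183.4]), array([376. , 184.1]))]
[ 0.58750615 -0.1757148   0.1578309 ]
```

View pics/t3.png

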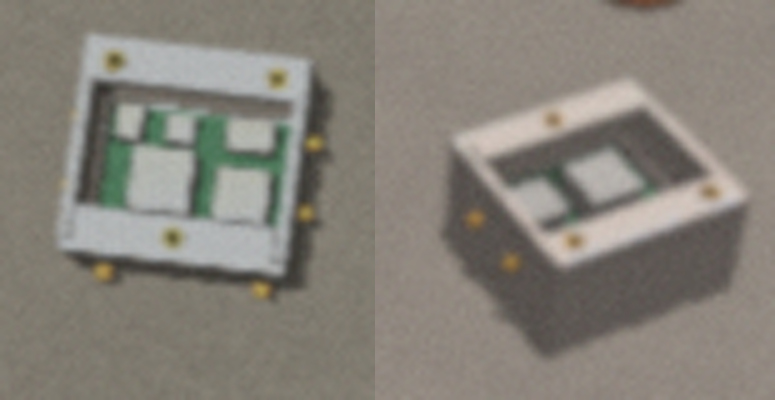

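Thread_c now fits the home position within 0.2 mm, and the drawer is flush in both views: top (249,192), scene (375,183). Next I grasp the cover's handle.

```bash
python3 -m handwheel '[[0,0,0,0.0135,-0.040,0,100],[0,0,0,0,0,-0.04,100],[0,0,0,0,0,0,100],[0,0,0,0,0,0,100]]'; python3 - <<'E'
from h import *
from scipy.spatial.transform import Rotation as Ro
s=env.state();R=Ro.from_rotvec(s['orientation']).as_matrix();print(s['tcp_pos'],np.degrees(np.arctan2(R[1,2],R[0,2])),R[:,0])
E
```

```text
time_s: 7.15
tcp_pos: [0.6016, -0.2144, 0.1192]
orientation: [-0.615, 1.481, 0.615]
contact_force: [-0.1, 0.1, 0.9]
opening: 0.999
[ 0.60162988 -0.21443915  0.11919566] 45.08287920707334 [ 8.94932845e-04  2.10744497e-04 -9.99999577e-01]
```

```bash
python3 -m handwheel '[[0,0,0,0,-0.001,-0.05,100],[0,0,0,0,-0.0005,-0.03,100],[0,0,0,0,0,-0.02,100],[0,0,0,0,0,0,100],[0,0,0,0,0,0,12],[0,0,0,0,0,0,0],[0,0,0,0,0,0,0],[0,0,0,0,0,0,0]]' 60; python3 -m handwheel '[[0,0,0,0,0,0,0],[0,0,0,0,0,0.015,0],[0,0,0,0,0,0.015,0],[0,0,0,0,0,0.0,0],[0,0,0,0,0,0.0,0]]'
python3 - <<'E'
from h import *
s=env.camera('scene');c=env.camera('top')
save('g1.png',np.hstack([cv2.resize(s['img'][190:310,190:310],None,fx=3.3,fy=3.3,interpolation=cv2.INTER_CUBIC),cv2.resize(c['img'][140:260,340:460],None,fx=3.3,fy=3.3,interpolation=cv2.INTER_CUBIC)]))
E
```

```text
time_s: 8.15
tcp_pos: [0.6015, -0.2172, 0.0184]
orientation: [-0.615, 1.482, 0.614]
contact_force: [-0.3, 0.4, 0.0]
opening: 0.145
time_s: 8.78
tcp_pos: [0.6012, -0.2172, 0.0482]
orientation: [-0.615, 1.482, 0.614]
contact_force: [-0.2, -1.0, 0.8]
opening: 0.002
```

View pics/g1.png

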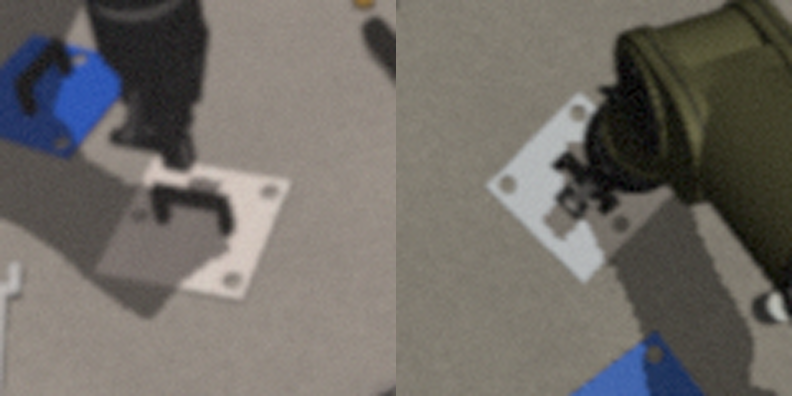

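```bash
python3 - <<'E'
from h import *
s=env.camera('scene');c=env.camera('top');t=env.state()['tcp_pos'];print(t,proj(s,t),proj(c,t),env.state()['opening'])
# handle bar centre from scene start image: dark blob, elevated top .044
for n,cam,box in(('scene0',s,(238,262,235,275)),('top0',c,(180,212,380,415))):
    im=cv2.imread('pics/%s.png'%n).astype(int)
    m=np.zeros(im.shape[:2],np.uint8);y0,y1,x0,x1=box
    m[y0:y1,x0:x1]=im[y0:y1,x0:x1].max(2)<80
    ys,xs=np.nonzero(m);print(n,xs.mean(),ys.mean(),xs.min(),xs.max(),ys.min(),ys.max(),len(xs),'exp bar mid',proj(cam,[.6013,-.216,.044]),'ray',ray(cam,xs.mean(),ys.mean(),.04))
# hole positions now from viewed crop (scene: a(232,280) b? ; top)
for nm,cam,pts,(ox,oy) in(('scene',s,[(270,191),(232,280),(139,215)],(190,190)),('top',c,[(112,184),(182,113),(225,223)],(340,140))):
    H=[ray(cam,(p[0]+.5)/3.3+ox-.5,(p[1]+.5)/3.3+oy-.5,.002) for p in pts]
    th,o,r=fit(H,[(.047,.045),(.047,-.045),(-.047,0)]);print(nm,np.degrees(th),o,r.round(4).tolist())
E
```

```text
[ 0.60088411 -0.21701399  0.04754282] (np.float64(247.0974270109691), np.float64(247.31534025304782)) (np.float64(398.75570002812304), np.float64(193.66295464673414)) -0.0013569474281739183
scene0 247.51181102362204 251.4488188976378 237 259 247 260 127 exp bar mid (np.float64(247.7374751645384), np.float64(248.1690532519116)) ray [ 0.60765203 -0.21993705  0.04      ]
top0 397.3333333333333 194.52777777777777 388 406 187 204 108 exp bar mid (np.float64(398.15146550043846), np.float64(193.7057484076082)) ray [ 0.59956821 -0.21443604  0.04      ]
scene 46.24567964030712 [ 0.59652573 -0.21770346] [[0.0, 0.001], [0.0003, -0.0002], [-0.0004, -0.0008]]
top 46.10295204321823 [ 0.60149864 -0.21770806] [[0.0002, -0.0002], [-0.0003, 0.0001], [0.0001, 0.0]]
```

```bash
python3 - <<'E'
from h import *
s=env.camera('scene');c=env.camera('top');f=lambda im,t:cv2.convertScaleAbs(cv2.resize(im,None,fx=8,fy=8,interpolation=cv2.INTER_CUBIC),alpha=1.8,beta=10)
t=env.state()['tcp_pos']
S=f(s['img'][215:275,220:270],0);C=f(c['img'][165:225,373:423],0)
for im,p,o in((S,proj(s,t),(220,215)),(C,proj(c,t),(373,165))): cv2.circle(im,(int((p[0]-o[0]+.5)*8),int((p[1]-o[1]+.5)*8)),5,(255,0,0),1)
save('g2.png',np.hstack([S,C]))
E
```

```text
(no output)
```

View pics/g2.png

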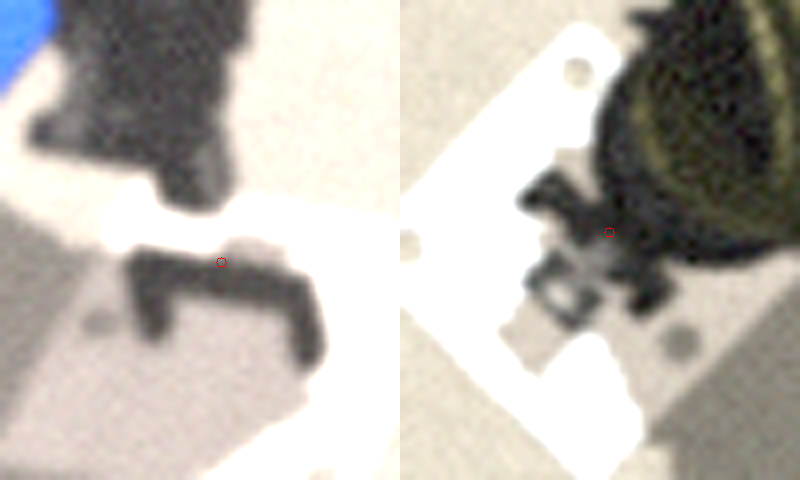

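The fingers are shut above the bar, and their tip in the scene view, around (244,240), sits higher than the projected TCP at (247,247). The grip slipped off: it read 0.145, which is 12 mm or the bar's width, and then 0. A gentle touch on the bar's top will tell the true tip height.

```bash
python3 -m handwheel '[[0,0,0,0,0,-0.003,0],[0,0,0,0,0,-0.003,0],[0,0,0,0,0,0,0]]';python3 -m handwheel '[[0,0,0,0,0,-0.003,0],[0,0,0,0,0,-0.003,0],[0,0,0,0,0,0,0]]'
```

```text
time_s: 9.45
tcp_pos: [0.6009, -0.217, 0.0415]
orientation: [-0.614, 1.483, 0.615]
contact_force: [-1.0, 0.1, -0.3]
opening: -0.001
time_s: 9.82
tcp_pos: [0.601, -0.217, 0.0357]
orientation: [-0.614, 1.483, 0.615]
contact_force: [0.4, 0.1, -0.3]
opening: -0.001
```

```bash
python3 -m handwheel '[[0,0,0,0,0,-0.003,0],[0,0,0,0,0,-0.003,0],[0,0,0,0,0,0,0]]';python3 -m handwheel '[[0,0,0,0,0,-0.003,0],[0,0,0,0,0,-0.003,0],[0,0,0,0,0,0,0]]';python3 -m handwheel '[[0,0,0,0,0,-0.003,0],[0,0,0,0,0,0,0]]'; python3 - <<'E'
from h import *
s=env.camera('scene');c=env.camera('top');f=lambda im,t:cv2.convertScaleAbs(cv2.resize(im,None,fx=8,fy=8,interpolation=cv2.INTER_CUBIC),alpha=1.8,beta=10)
t=env.state()['tcp_pos']
S=f(s['img'][215:275,220:270],0);C=f(c['img'][165:225,373:423],0)
for im,p,o in((S,proj(s,t),(220,215)),(C,proj(c,t),(373,165))): cv2.circle(im,(int((p[0]-o[0]+.5)*8),int((p[1]-o[1]+.5)*8)),5,(255,0,0),1)
save('g3.png',np.hstack([S,C]))
E
```

```text
time_s: 10.2
tcp_pos: [0.601, -0.217, 0.0297]
orientation: [-0.614, 1.483, 0.615]
contact_force: [-0.1, -0.0, 0.7]
opening: -0.001
time_s: 10.58
tcp_pos: [0.601, -0.2171, 0.0237]
orientation: [-0.614, 1.483, 0.615]
contact_force: [0.3, 0.6, 0.0]
opening: -0.003
time_s: 10.82
tcp_pos: [0.601, -0.2171, 0.0208]
orientation: [-0.614, 1.483, 0.615]
contact_force: [-0.3, -0.4, -0.5]
opening: 0.002
```

View pics/g3.png

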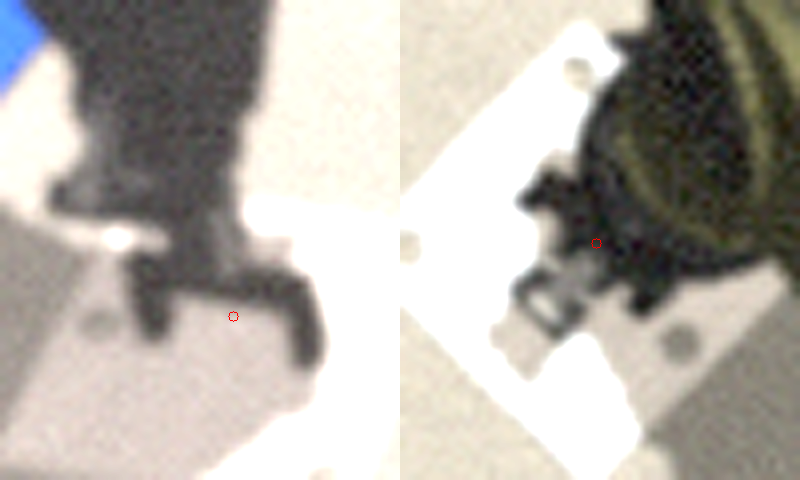

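Moving 27 mm down brought the tip just to the bar's top, scene (246,248). The real tip is about 22 mm above the reported TCP. I confirm by touch.

```bash
python3 -m handwheel '[[0,0,0,0,0,-0.002,0],[0,0,0,0,0,0,0]]';python3 -m handwheel '[[0,0,0,0,0,-0.002,0],[0,0,0,0,0,0,0]]';python3 -m handwheel '[[0,0,0,0,0,-0.002,0],[0,0,0,0,0,0,0]]'
```

```text
time_s: 11.18
tcp_pos: [0.6011, -0.2171, 0.0189]
orientation: [-0.614, 1.482, 0.615]
contact_force: [0.1, -0.5, -0.2]
opening: -0.0
time_s: 11.42
tcp_pos: [0.6013, -0.2171, 0.017]
orientation: [-0.614, 1.482, 0.614]
contact_force: [-0.6, -0.4, -0.9]
opening: 0.005
time_s: 11.68
tcp_pos: [0.6014, -0.2171, 0.0169]
orientation: [-0.615, 1.482, 0.614]
contact_force: [-5.5, 0.9, 13.2]
opening: -0.007
```

Contact came at a reported z of 0.017 with the bar's top at 0.044, so the tip is 27 mm above the reported TCP. I regrasp with a reported z of about -0.008.

```bash
python3 -m handwheel '[[0,0,0,0,0,0.03,0],[0,0,0,0,0,0,100],[0,0,0,0,0,0,100],[0,0,0,0,0,0,100],[0,0,0,0,0,0,100],[0,0,0,0,0,-0.03,100],[0,0,0,0,0,-0.015,100],[0,0,0,0,0,0,100]]' 60;python3 -m handwheel '[[0,0,0,0,0,-0.005,100],[0,0,0,0,0,-0.003,100],[0,0,0,0,0,0,100]]'
```

```text
time_s: 12.68
tcp_pos: [0.6001, -0.2168, -0.0014]
orientation: [-0.613, 1.484, 0.616]
contact_force: [-0.2, 0.3, 0.4]
opening: 1.001
time_s: 13.05
tcp_pos: [0.6014, -0.2171, -0.0078]
orientation: [-0.615, 1.482, 0.614]
contact_force: [-0.1, 0.0, 0.0]
opening: 0.997
```

```bash
python3 -m handwheel '[[0,0,0,0,0,0,0],[0,0,0,0,0,0,0],[0,0,0,0,0,0,0],[0,0,0,0,0,0,0],[0,0,0,0,0,0,0],[0,0,0,0,0,0,0],[0,0,0,0,0,0,0]]' 60;python3 -m handwheel '[[0,0,0,0,0,0.015,0],[0,0,0,0,0,0.015,0],[0,0,0,0,0,0,0],[0,0,0,0,0,0,0]]'
```

```text
time_s: 13.92
tcp_pos: [0.6014, -0.2171, -0.0078]
orientation: [-0.614, 1.482, 0.614]
contact_force: [-0.2, -0.1, 3.4]
opening: 0.125
time_s: 14.42
tcp_pos: [0.6011, -0.2172, 0.0221]
orientation: [-0.614, 1.482, 0.614]
contact_force: [0.3, -0.5, -1.9]
opening: 0.125
```

The cover is held: the opening is 0.125 and the weight about 2 N. I lift to clear everything, then carry and turn it.

```bash
python3 -m handwheel '[[0,0,0,0,0,0.02,0],[0,0,0,0,0,0.03,0],[0,0,0,0,0,0.03,0],[0,0,0,0,0,0.02,0],[0,0,-2,0.002,0.02,0,0],[0,0,-5,0.004,0.035,0,0],[0,0,-5,0.004,0.035,0,0],[0,0,-5,0.004,0.035,0,0]]' 80; python3 -m handwheel '[[0,0,-5,0.004,0.035,0,0],[0,0,-5,0.004,0.035,0,0],[0,0,-5,0.004,0.035,0,0],[0,0,-5,0.004,0.035,0,0],[0,0,-5,0.004,0.035,0,0],[0,0,-5,0.003,0.035,0,0],[0,0,-3.6,0.002,0.035,0,0],[0,0,0,0.001,0.0376,0,0]]';  python3 -m handwheel '[[0,0,0,0,0,0,0],[0,0,0,0,0,0,0],[0,0,0,0,0,0,0]]'; python3 - <<'E'
from h import *
from scipy.spatial.transform import Rotation as Ro
s=env.camera('scene');c=env.camera('top')
st=env.state();t=st['tcp_pos'];R=Ro.from_rotvec(st['orientation']).as_matrix();print(t,np.degrees(np.arctan2(R[1,2],R[0,2])),R[:,0].round(4))
save('p1.png',np.hstack([cv2.resize(a,None,fx=4,fy=4,interpolation=cv2.INTER_CUBIC) for a in(s['img'][120:240,320:420],c['img'][120:240,195:295])]))
E
```

```text
time_s: 15.42
tcp_pos: [0.6151, -0.0909, 0.1223]
orientation: [-0.381, 1.537, 0.382]
contact_force: [0.6, -0.0, -1.8]
opening: 0.123
time_s: 16.42
tcp_pos: [0.641, 0.1915, 0.1223]
orientation: [0.077, 1.57, -0.077]
contact_force: [0.7, 0.1, -0.8]
opening: 0.124
time_s: 16.8
tcp_pos: [0.6414, 0.1886, 0.122]
orientation: [0.077, 1.57, -0.079]
contact_force: [0.2, -0.6, -2.0]
opening: 0.125
[0.64146727 0.18899513 0.12202176] -5.670650025610151 [-1.e-04 -7.e-04 -1.e+00]
```

View pics/p1.png

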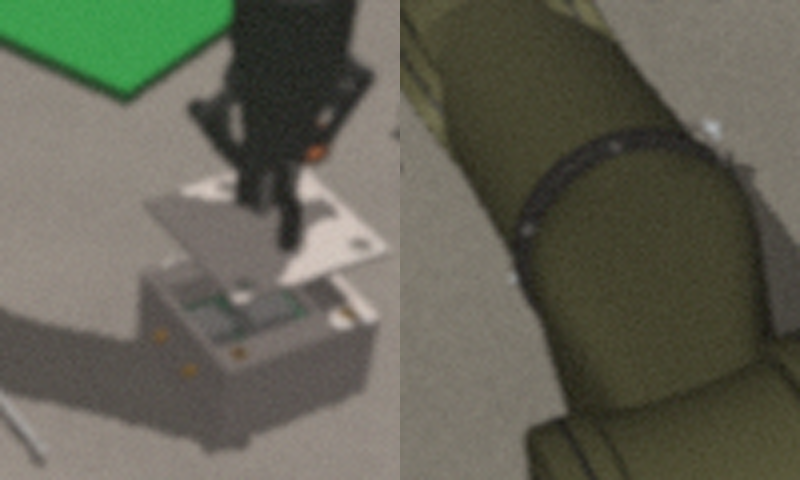

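The scene view shows the cover level over the chassis, with c at crop (224,187), a at (362,243) and b at (243,284). I descend most of the way, then compare holes and threads in the same camera.

```bash
python3 -m handwheel '[[0,0,0,0,0.001,-0.012,0],[0,0,0,0,0,-0.012,0],[0,0,0,0,0,-0.012,0],[0,0,0,0,0,-0.006,0],[0,0,0,0,0,0,0],[0,0,0,0,0,0,0]]'; cat > m.py <<'E'
from h import *
from scipy.spatial.transform import Rotation as Ro
M=[(.047,.045),(.047,-.045),(-.047,0)]
s=env.camera('scene');st=env.state();t=st['tcp_pos'];R=Ro.from_rotvec(st['orientation']).as_matrix()
cz=t[2]+.0078
P=[ray(s,*p,.07) for p in((406.8,197.7),(379,207.7),(375.3,183.4))]
th,o,r=fit(P,M);print('chassis in scene cam',np.degrees(th),o,r.round(4).tolist())
a=-np.radians(5.6);Q=np.array([[np.cos(a),-np.sin(a)],[np.sin(a),np.cos(a)]])
E0=[proj(s,np.r_[Q@m+o,cz+.003]) for m in M]
H=[refine(s['img'],*e,'dark',4,2) for e in E0]
print('expected',np.round(E0,1).tolist(),'found',np.round(H,1).tolist())
th2,o2,r2=fit([ray(s,*h,cz+.003) for h in H],M);print('cover',np.degrees(th2),o2,'shift needed',o-o2,r2.round(4).tolist())
print(t,cz,np.degrees(np.arctan2(R[1,2],R[0,2])),st['contact_force'].round(1),st['opening'])
im=cv2.resize(s['img'][140:230,345:425],None,fx=6.5,fy=6.5,interpolation=cv2.INTER_CUBIC)
for e,k in[(e,(255,0,0)) for e in E0]+[(h,(0,0,255)) for h in H]: cv2.circle(im,tuple(int((q-w+.5)*6.5) for q,w in zip(e,(345,140))),3,k,1)
import sys;save(sys.argv[1],im)
E
python3 m.py p2.png
```

```text
time_s: 17.65
tcp_pos: [0.6416, 0.1917, 0.0804]
orientation: [0.077, 1.569, -0.076]
contact_force: [0.2, 0.4, -0.9]
opening: 0.123
chassis in scene cam -5.598178641887648 [0.63737883 0.19071991] [[-0.0003, 0.0007], [-0.0003, -0.0007], [0.0006, 0.0]]
expected [[407.8, 192.1], [380.0, 201.9], [375.8, 177.6]] found [[410.5, 195.9], [380.8, 202.3], [381.3, 177.7]]
cover -14.508821621935763 [0.64671597 0.19643731] shift needed [-0.00933714 -0.0057174 ] [[0.0009, -0.0015], [0.0011, 0.0012], [-0.002, 0.0003]]
[0.64169574 0.19175989 0.08053263] 0.08833262678842707 -5.565304667599073 [-0.2  0.2 -1.2] 0.11990724123215538
```

View pics/p2.png

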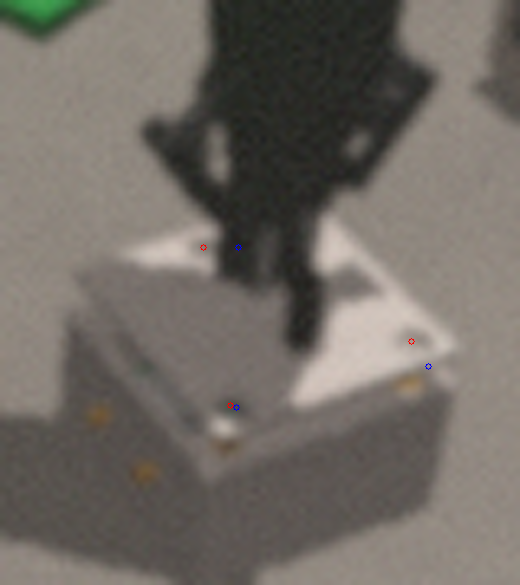

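The expected positions (red) lie on the three holes to within about a pixel. The blue auto-centroids were drawn off by the gripper and the plate edge. I go down the last 8 mm and re-measure with tighter windows.

```bash
python3 - <<'E'
import re
t=open('m.py').read().replace("'dark',4,2)","'dark',3,3)").replace("'dark',3,3) for e in E0]","'dark',3,2) for e in E0]")
open('m.py','w').write(t)
E
python3 m.py p3.png; python3 -m handwheel '[[0,0,0,0,-0.0005,-0.004,0],[0,0,0,0,-0.0005,-0.004,0],[0,0,0,0,0,0,0],[0,0,0,0,0,0,0]]'; python3 m.py p4.png
python3 - <<'E'
from h import *
# average 6 frames, grey values around holes
S=np.mean([env.camera('scene')['img'].astype(float) for _ in range(6)],0)
np.save('avg.npy',S);im=np.clip(S,0,255).astype(np.uint8)
A=im[165:215,360:420];A=cv2.resize(A,None,fx=12,fy=12,interpolation=cv2.INTER_CUBIC)
save('p5.png',cv2.convertScaleAbs(A,alpha=1.4)[:600,:800])
E
```

```text
chassis in scene cam -5.598178641887648 [0.63737883 0.19071991] [[-0.0003, 0.0007], [-0.0003, -0.0007], [0.0006, 0.0]]
expected [[407.8, 192.1], [380.0, 201.9], [375.8, 177.6]] found [[409.3, 192.2], [380.7, 202.2], [380.8, 178.0]]
cover -9.287673922165704 [0.64209969 0.19667384] shift needed [-0.00472086 -0.00595393] [[-0.0046, 0.0006], [0.0004, -0.0026], [0.0042, 0.002]]
[0.64168813 0.19175125 0.08056287] 0.08836287247792059 -5.568297789123551 [ 0.1 -0.6 -1.8] 0.12090430413028992
time_s: 18.25
tcp_pos: [0.6413, 0.1906, 0.072]
orientation: [0.076, 1.57, -0.076]
contact_force: [-0.5, -0.3, -2.0]
opening: 0.126
chassis in scene cam -5.598178641887648 [0.63737883 0.19071991] [[-0.0003, 0.0007], [-0.0003, -0.0007], [0.0006, 0.0]]
expected [[407.3, 194.4], [379.7, 204.2], [375.5, 179.9]] found [[407.6, 195.0], [379.6, 203.9], [380.0, 180.1]]
cover -10.712593190565777 [0.64044234 0.19536043] shift needed [-0.00306351 -0.00464052] [[-0.0043, -0.0009], [0.0004, -0.0005], [0.0039, 0.0015]]
[0.64131845 0.19060683 0.07207184] 0.07987183748162525 -5.56038744927846 [-0.1 -0.6 -2. ] 0.1213085952516673
```

View pics/p5.png

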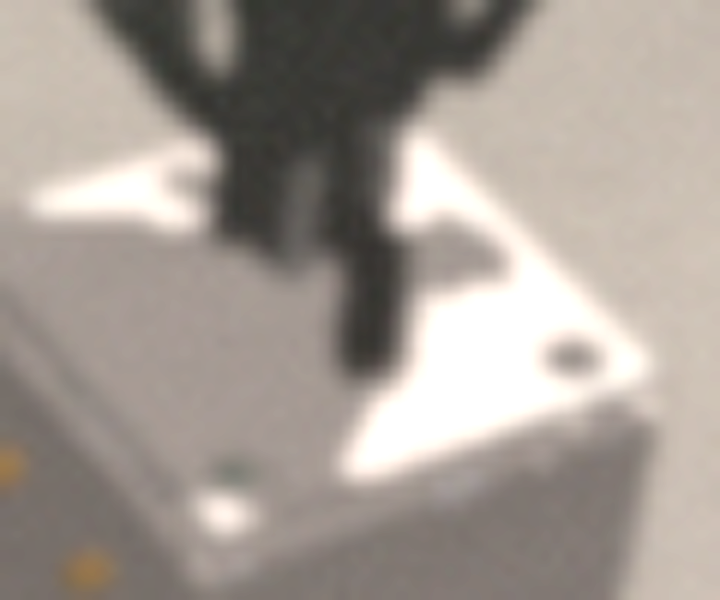

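```bash
python3 - <<'E'
from h import *
s=env.camera('scene');M=[(.047,.045),(.047,-.045),(-.047,0)]
cv=lambda x,y:(x/12+360-.5+.5/12,y/12+165-.5+.5/12)
H=[cv(572,355),cv(231,472),cv(190,177)]
for z in(.080,.083,.086):
    th,o,r=fit([ray(s,*h,z) for h in H],M);print(z,np.degrees(th),o,'shift needed',(np.array([.6374,.1907])-o).round(4),r.round(4).tolist())
a=-np.radians(5.6);Q=np.array([[np.cos(a),-np.sin(a)],[np.sin(a),np.cos(a)]])
for m in((.06,.06),(.06,-.06),(-.06,-.06),(-.06,.06)):
    u,v=proj(s,np.r_[Q@m+[.6374,.1907],.084]);print(m,(u-360+.5)*12,(v-165+.5)*12)
S=np.load('avg.npy').sum(2).astype(int)//3
print('hole a patch');print(S[190:199,402:416]);print('hole b patch');print(S[200:213,372:388])
print(env.state()['time_s'],env.state()['tcp_pos'])
E
```

```text
0.08 -6.444362833307519 [0.63299941 0.19341319] shift needed [ 0.0044 -0.0027] [[0.0004, 0.001], [0.0004, -0.0012], [-0.0008, 0.0002]]
0.083 -6.444362833307534 [0.63554454 0.19097047] shift needed [ 0.0019 -0.0003] [[0.0002, 0.0009], [0.0003, -0.001], [-0.0005, 0.0002]]
0.086 -6.444362833307508 [0.63808967 0.18852776] shift needed [-0.0007  0.0022] [[0.0001, 0.0007], [0.0002, -0.0008], [-0.0002, 0.0001]]
(0.06, 0.06) 662.0717421711965 369.45621518419784
(0.06, -0.06) 217.00906703227838 528.9727009966543
(-0.06, -0.06) -49.740682979569556 220.87270164570873
(-0.06, 0.06) 371.90400280436006 83.23350764437726
hole a patch
[[195 197 197 198 197 194 183 169 153 143 137 138 138 140]
 [196 196 197 196 194 192 189 182 170 154 143 142 140 139]
 [197 196 196 189 183 176 178 182 179 170 155 146 140 139]
 [196 195 187 173 156 144 147 163 176 181 171 156 144 139]
 [195 193 182 155 125 113 117 138 165 185 185 171 151 140]
 [197 196 183 160 133 118 122 138 165 187 189 174 154 141]
 [198 198 191 180 166 155 153 160 173 181 175 163 147 138]
 [197 196 196 194 185 180 172 166 162 158 152 147 141 136]
 
[... 284 characters left out ...]
10 111 112 105  98  96  99 103 106 109 111 111 113 120]
 [ 96  98 103 110 108 103  94  89  94  99 105 107 112 112 112 117]
 [ 99  97  99 107 116 115 109 105 103 105 106 106 108 110 107 110]
 [101  97 100 112 131 145 149 139 125 115 108 106 106 105 104 103]
 [100 104 106 115 137 162 174 167 146 126 111 105 102 104 105 104]
 [ 94 104 107 111 127 153 169 164 145 127 111 106 104 106 106 107]
 [ 87  98 102 108 114 128 140 137 124 113 108 107 107 107 104 101]
 [ 82  89  96 104 110 111 116 114 111 109 107 104 102  99  95  93]
 [ 80  83  89 101 113 113 110 113 112 105  99  96  94  91  88  86]
 [ 81  80  86  98 110 113 110 109 107  98  91  89  86  87  85  87]]
18.65 [0.64131719 0.19054391 0.07206903]
```

The same-camera fit needs a shift of only about 1 mm at the expected plate height, which agrees with the arm-based estimate of under 0.5 mm. Nothing is touching: the wrist carries just the 2 N cover weight. I'm handing in.

```bash
python3 -m handwheel '[[0,0,0,0.0005,0,0,0],[0,0,0,0,0,0,0],[0,0,0,0,0,0,0]]'; python3 -c "
from station import env
print(env.close_job())"
```

```text
time_s: 19.02
tcp_pos: [0.6417, 0.1905, 0.072]
orientation: [0.076, 1.57, -0.076]
contact_force: [0.0, 0.3, -1.3]
opening: 0.12
the job is handed in; nothing more can be done
None
```

I pushed the drawer home and handed the job in at about 19 s, with the cover held level and still about 10 mm above the chassis. `close_job` gave no verdict.

- **Drawer:** it stopped hard at the end stop. Afterwards thread_c fitted its home position to about 0.2 mm in the top view.
- **Grasp:** the first grip on the handle slipped off. A touch on the bar showed the fingertips were about 27 mm above the reported TCP, so I regrasped lower and the second grip held.
- **Final position:** by the arm's reading, the cover centre is within about 0.5 mm of the chassis centre, with yaw about -5.6° for both. The underside is at about 80 mm. The wrist carried only about 1 to 2 N, the weight of the cover, so nothing was touching.

**Checks that disagreed:**
- My automatic hole centring in the scene image was unreliable because the gripper, shadow and plate edge disturbed it. Its fit was off by up to about 9 mm and 9° of yaw, so I discarded it.
- Holes read by eye in that image fitted to about 1 mm in position and 0.9° in yaw. Hole_c was partly hidden, and a bright spot beside hole_b was left unexplained.
- The scene and top cameras also differ by about 4 mm in x. I therefore compared holes and threads only within one camera.
- I did not re-check the bystanders in a picture at the end. I saw no contact with any of them.

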